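# Hold the platter hub on the spindle flat of a sneaker-painting turntable

## Robot

A 7-joint arm with a two-finger parallel gripper is mounted at the origin on the work surface. World frame = base frame: x ahead of the robot, y to its left, z up, the work surface at z = 0. Lengths are in m, angles in degrees, forces in N, time in s.
With the tool pointing down it reaches from about 0.35 to 0.9 m from the base axis. Payload 8.1 kg.
Tool frame: the origin (TCP) lies between the finger pads; the fingertips stand ctrl.finger_overhang ahead of it and the grasp point (between the pads) lies 6 mm ahead of it (ctrl.finger_overhang is the distance from the TCP to the fingertips, in m); z points along the fingers, y is the line along which they close (so a half turn about z gives the same grasp; the last joint's range is limited). The gripper opens to 92 mm and grips with 3 to 60 N. Pads are 19 mm wide; open, the fingers measure 130 mm over their backs; the gripper's body (75 mm by 190 mm) begins 47 mm behind the grasp point.
Start: joints at [64.824, 24.895, 1.432, 90.138, -0.665, 64.973, -4.303], TCP at [0.207, -0.59, 0.252] pointing down, gripper open.
Joint ranges: [-149.89, 149.89], [-25.12, 119.58], [-72.63, 75.52], [4.76, 147.25], [-75.54, 255.54], [6.69, 114.76], [-157.13, 157.13]. Speed limits (degrees/s): [127.2, 127.2, 172.46, 172.46, 180, 180, 180].

## Interface

Orientations are given as [roll, pitch, yaw] about the fixed x, y, z axes, in that order (R = Rz(yaw) Ry(pitch) Rx(roll)).
In Python, from station import ctrl gives the robot as it stands.
- The arm moves only by the tool jog_arm, never from a script. Its argument "commands" is a list of rows, each an object of numbers: "jaw": the finger opening in m, from 0 to 0.0918; "x", "y", "z": the shift along the world's x, y, z in m; "twist": the turn about the world's z in rad. In form: [{"jaw": .., "x": .., "y": .., "z": .., "twist": ..}, ...]. A call has 1 to 12 rows; each row is the pose to reach, as a shift and turn from the pose commanded when the call began; what a row does not reach only later rows make up. A row lasts 1/12 s, in which the tool goes at most 41.7 mm and 7.16 degrees, less where a joint would pass 70% of its speed; a pose out of reach is approached as far as the arm can. A call with a gripper value outside its range is refused whole. The fingers move at their own pace and stop on an object; the grip force is fixed at half the most. Time passes only in rows, so rows that repeat a pose let the fingers close. It gives the time, the measured TCP pose, the force, the opening and the grip force at its end, in the units of the state.
- ctrl.sense(): the state, without advancing time (a new reading comes with each control period).
- ctrl.capture(name): name is "scene" or "top" or "wrist"; returns (picture, depth): 420x560x3 uint8, red, green, blue; 420x560 float32, m along the optical axis (not along the pixel's ray), 0 where there is no reading.
- ctrl.camera_info(name): a dict with "fov_y" (degrees; the focal length in pixels is half the picture's height over the tangent of half this angle, whatever the lens; pixels are square), "cx", "cy" (the principal point, pixels), "extrinsics" (4x4, takes a point from camera to world coordinates); the wrist camera has in their place "T_tool_cam" (4x4, takes a point from camera to tool coordinates, whose origin is the TCP and whose axes are the flange's). Camera axes: x right, y down, z forward; pixel columns grow to the right and rows downward; lengths in m; the calibration is good to about 2 mm. A picture is of the moment at which its call begins: read the wrist's pose just before it. camera_info takes no time and is no camera call.
- ctrl.finish_job(): hands the job in; it is judged then, once.
Trained networks look in the newest picture that a camera, given by its name, has taken for a name from the list of things; names that differ only in an ending like _2 or _b are one class to them, and where a whole thing is asked for, a point or a joint stands for the part that bears it (a point fixed in the world has none). Each returns a list of dicts, best first, with "p" (0 to 1); they miss things now and then, are a little off and sometimes report something else, mostly with a low value. They report only what shows in the picture. A call takes as long as a camera call.
- ctrl.spot_in(camera, thing): "position" ([row, column] in pixels, amid what is visible of it).
- ctrl.trace(camera, thing): "pixels" (420x560 bool, what is visible of it) and "position" ([row, column] in pixels, amid what is visible of it).
- ctrl.place_of(camera, thing): "position" ([row, column] in pixels: a listed point, or the origin of a listed thing).
The state is a dict: "clock": time; "joint_pos": joint angles; "dq": joint speeds; "joint_torque": joint torques, N m; "tool_pos": TCP position; "eef_rot": TCP orientation; "force": force on the tool from outside, world axes, zero at the start; "moment": the same for the moment, N m; "finger_gap": finger opening in m; "gripper_force": force on a finger pad.
Only numpy, scipy, OpenCV 4.12 (cv2) and the standard library are available. Lean on these libraries where they do the work, as an engineer would, in place of code of your own. Each camera call takes 0.05 s, during which the arm holds its last target. There are 200 camera calls.

## Task

The painting turntable is being put back together. First turn its bare spindle until the milled flat faces squarely towards the control box, and pinch the spindle across that flat to feel that it is there. Then pick up the loose steel hub, slide it onto the spindle with its thumb set-screw squarely over the flat and its top level with the end of the spindle, and finish holding it there in the gripper, carried by nothing else and not forced against the spindle, so that a colleague can tighten the screw; leave the platter, sneaker, paint jar and tape alone.

Things in the scene. Friction and masses are not known exactly. Their poses are not given: they have to be found in the camera images.
- turntable: Drive unit of a motorised painting turntable, fixed, platter off: round grey housing 190 mm in diameter, 70 mm high, with a bearing boss (60 mm flange) up to 78 mm, from which the bare spindle stands up to 136 mm above the bench. Origin: centre of its underside, on the spindle axis; x axis towards the control box, z up. Left or right on the bench, x turned up to 0.45 rad from straight away from the robot.
- control_box (a point): Middle of the top of the control box: black box 52 x 84 mm, 50 mm high, with a dial (to 65 mm high) and a switch on top, on the rim of the turntable's housing on the side away from the robot. The point lies 100 mm from the spindle axis along the turntable's x axis, 50 mm above the bench.
- spindle_flat: Frame that turns with the spindle: origin on the spindle axis at its upper end (136 mm above the bench), x out squarely through the milled flat, z up. Spindle: steel, 24 mm in diameter, 58 mm long above the boss, with one flat 5 mm deep along its whole length (D section): 19 mm from flat to round back, 24 mm across otherwise. It starts 0.8 to 2.4 rad anticlockwise (from above) of the control box.
- flat_face (a point): Middle of the flat's width, on its face, 7 mm out from the spindle axis and 20 mm below the spindle's end; the flat is 19 mm wide. The spindle turns any amount either way with a steady drag of about 0.1 N m and stays where it is left. Fingers that close along the flat's x axis square it to themselves if it is roughly square already.
- hub: The platter hub: loose dark steel collar lying flat on the bench on the other side from the turntable, 46 mm in diameter, 25 mm high, about 0.2 kg, 26 mm bore right through, with two upright spanner flats 41 mm apart (at its plus and minus y, each 21 mm wide) and a thumb set-screw pointing out along its x axis, 12.5 mm above its underside. Origin: centre of its underside; z up.
- screw_head (a point): Centre of the knurled head (16 mm in diameter) of the hub's set-screw, 34 mm from the hub's axis along its x axis; the head ends 39 mm from the axis. The screw's other end stands 4 mm into the bore, to 9 mm from the axis, so the hub goes onto the spindle only with the screw over the flat (within about 0.4 rad).
- hub_top (a point): Centre of the hub's upper face, 25 mm above the hub's origin.
- platter: Loose plywood platter lying flat near the left edge of the bench, 250 mm in diameter, 12 mm thick; origin at the centre of its underside. To be left alone.
- sneaker: White canvas low sneaker standing near the right edge of the bench, 280 mm long, 100 mm wide, about 105 mm high; origin at the centre of its sole. To be left alone.
- paint_jar: Small glass paint jar with a black lid, 42 mm in diameter, 55 mm high, on the far side of the bench; origin at the centre of its underside. To be left alone.
- tape_roll: Roll of masking tape lying flat on the far side of the bench, 92 mm in diameter, 25 mm high; origin at the centre of its underside. To be left alone.

How it is judged (in metres and radians):
On the way, in this order (a step that is already met when the one before it is completed fails the run):
1. the flat faces the control box and the fingers pinch the spindle across it (angle between the x axis of spindle_flat and the x axis of turntable, either way round below 0.14 rad and x of flat_face in the frame of turntable above 0 m and contact force between the fingers and spindle_flat above 2 N), for 0.2 s.
2. the hub is lifted off the bench in the gripper (height (world z) of hub above 0.05 m and contact force between the fingers and hub above 1 N), for 0.2 s.
At the end, for the whole second after the job is handed in: The gripper holds the hub (over 1 N) on the spindle, upright and at rest: top within 5 mm of the spindle end, axes within 3 mm, set-screw over the flat within 0.17 rad, flat towards the control box within 0.2 rad, hub bearing on the spindle or housing with less than 15 N (contact force between the fingers and hub above 1 N and z of hub_top in the frame of spindle_flat between -0.005 and 0.005 m and horizontal distance between hub_top and spindle_flat below 0.003 m and angle between hub's own z axis and vertical below 0.1 rad and angle between the x axis of hub and the x axis of spindle_flat, either way round below 0.17 rad and x of screw_head in the frame of spindle_flat above 0.02 m and angle between the x axis of spindle_flat and the x axis of turntable, either way round below 0.2 rad and x of flat_face in the frame of turntable above 0 m and contact force between hub and turntable below 15 N and linear speed of hub below 0.02 m/s); the arm keeps its last pose, push and grip.
It fails at once if the platter, sneaker, paint jar or tape roll is shifted or knocked over (distance of any of platter, sneaker, paint_jar, tape_roll from where it was at the start of the episode above 0.02 m or angle between paint_jar's own z axis and vertical above 0.5 rad).
It also fails if it takes over 72 s, if anything falls off the work surface, if the arm or the gripper's body presses on something with over 40 N, if the wrist force passes 120 N, or if a joint passes its speed limit or range.

## Working session

There is one attempt and no reset: what is moved stays moved. The work goes in short steps, Python scripts to look and compute and a tool call to move; the robot and the scene stay as the last step left them, time stands still between calls to the robot, and variables do not carry over. Pictures are saved under pics/ and viewed, at most 10 in all, crops included, and the job is handed in when it is done.

Besides the shell and the picture viewer there is one more tool, called after "Call:" as name([rows], argument=value, ...), one row to a line, values as JSON. jog_arm: Moves the arm, as the interface text tells. Its arguments: {"type":"object","properties":{"commands":{"type":"array"}},"required":["commands"]}

```bash
mkdir -p pics; cat > h.py <<'E'
from station import ctrl
import numpy as np, cv2
from scipy.spatial.transform import Rotation as R
def cam(n):
    i=ctrl.camera_info(n); f=210/np.tan(np.radians(i['fov_y']/2))
    if 'extrinsics' in i: T=np.array(i['extrinsics'])
    else:
        s=ctrl.sense(); W=np.eye(4); W[:3,:3]=R.from_euler('xyz',s['eef_rot'],degrees=True).as_matrix(); W[:3,3]=s['tool_pos']; T=W@np.array(i['T_tool_cam'])
    return f,i['cx'],i['cy'],T
def at_z(c,rc,z):
    f,cx,cy,T=c; d=T[:3,:3]@np.array([(rc[1]-cx)/f,(rc[0]-cy)/f,1]); o=T[:3,3]
    return o+d*(z-o[2])/d[2]
def cloud(c,D):
    f,cx,cy,T=c; v,u=np.mgrid[:420,:560]; P=np.stack([(u-cx)/f*D,(v-cy)/f*D,D],-1)
    P=P@T[:3,:3].T+T[:3,3]; P[D<=0]=np.nan; return P
def proj(c,p):
    f,cx,cy,T=c; q=T[:3,:3].T@(np.array(p)-T[:3,3]); return q[1]/q[2]*f+cy,q[0]/q[2]*f+cx
E
python3 - <<'E'
from h import *
s=ctrl.sense(); print(s, ctrl.finger_overhang)
ims=[]
for n in ['scene','top']:
    c=cam(n); im,D=ctrl.capture(n); ims.append(im)
    print(n,c[3][:3,3],c[3][:3,2],c[0])
    for t,z in [('turntable',0),('control_box',.05),('spindle_flat',.136),('flat_face',.116),('hub',0),('screw_head',.0125),('hub_top',.025),('platter',0),('sneaker',0),('paint_jar',0),('tape_roll',0)]:
        r=ctrl.place_of(n,t)[:1]
        for q in r: print(t,round(q['p'],2),np.round(q['position'],1),at_z(c,q['position'],z).round(4))
cv2.imwrite('pics/a.png',cv2.resize(np.hstack(ims)[:,:,::-1],(800,300)))
cv2.imwrite('pics/top.png',ims[1][:,:,::-1])
E
```

```text
{'clock': 0.0, 'joint_pos': array([64.82453758, 24.93617087,  1.42979188, 90.19115906, -0.66492682,
       64.97334057, -4.30430027]), 'dq': array([ 0.05671579, -0.02192028, -0.02917414,  0.03814971,  0.06202573,
       -0.07590373,  0.01134781]), 'joint_torque': array([-4.54974615e-04, -6.67846584e+01,  9.84820984e-01, -3.14455962e+01,
       -6.06786017e-02,  4.30432206e-02,  2.42250781e-04]), 'tool_pos': array([ 0.20633579, -0.5894357 ,  0.25093389]), 'eef_rot': array([-1.79907951e+02,  7.65007546e-03,  1.92923441e+01]), 'force': array([-0.30050084,  0.14556172,  0.88076083]), 'moment': array([-0.02209154,  0.02869493,  0.05197077]), 'gripper_force': 0.0, 'finger_gap': 0.09219367949896515} 0.025
scene [ 1.43899635 -0.23729129  1.06889101] [-0.64080896  0.18791148 -0.74434747] 412.2761597097262
turntable 0.97 [221.1 221. ] [ 0.5209 -0.1799  0.    ]
control_box 0.61 [230.2 230.7] [ 0.61   -0.1608  0.05  ]
hub 0.73 [205.3 315.9] [0.5496 0.1509 0.    ]
screw_head 0.5 [211.5 320.5] [0.5914 0.1514 0.0125]
hub_top 0.5 [201.6 310.7] [0.5489 0.1307 0.025 ]
platter 0.56 [173.9 393.8] [0.4885 0.4828 0.    ]
sneaker 0.83 [241.  130.9] [ 0.5159 -0.4771  0.    ]
top [ 0.38787001 -0.01198189  1.45384602] [ 0.16587048  0.02223755 -0.98589679] 494.01239787572723
turntable 0.95 [248.6 348.3] [ 0.5187 -0.1802  0.    ]
control_box 0.94 [207.8 341.9] [ 0.6312 -0.1554  0.05  ]
hub 0.72 [236.  240.3] [0.5478 0.1391 0.    ]
screw_head 0.72 [210.3 342.9] [ 0.6303 -0.1623  0.0125]
hub_top 0.48 [236.3 241.3] [0.5443 0.1335 0.025 ]
platter 0.56 [250.7 120.1] [0.4951 0.4936 0.    ]
sneaker 0.89 [252.6 449.2] [ 0.5146 -0.4744  0.    ]
paint_jar 0.68 [162.1 254.8] [0.7742 0.1043 0.    ]
tape_roll 0.74 [218.3 236.4] [0.6005 0.1529 0.    ]
```

View pics/top.png

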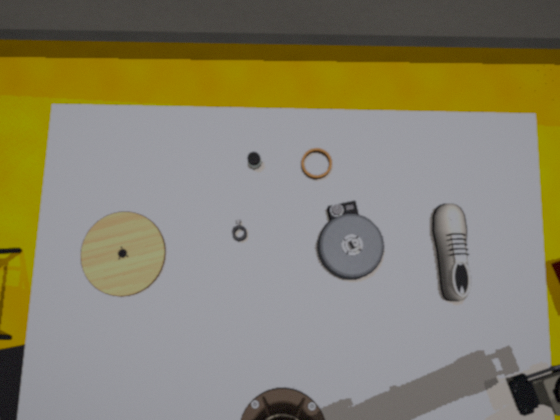

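View pics/a.png

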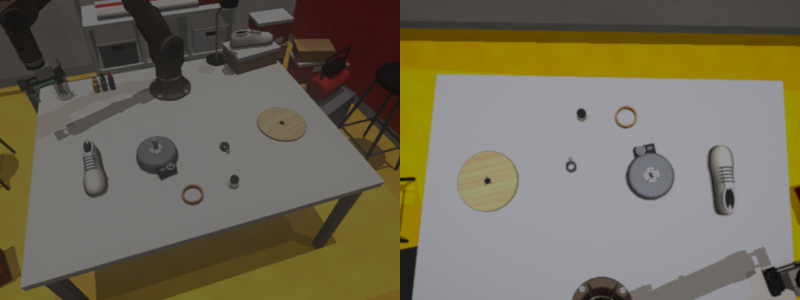

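Call:
jog_arm([
  {"x":0.02,"y":0.03,"z":0.02},
  {"x":0.04,"y":0.06,"z":0.04},
  {"x":0.06,"y":0.09,"z":0.06},
  {"x":0.08,"y":0.12,"z":0.08},
  {"x":0.1,"y":0.15,"z":0.1},
  {"x":0.12,"y":0.18,"z":0.1},
  {"x":0.14,"y":0.21,"z":0.1},
  {"x":0.16,"y":0.24,"z":0.1},
  {"x":0.18,"y":0.27,"z":0.1},
  {"x":0.2,"y":0.3,"z":0.1},
  {"x":0.22,"y":0.33,"z":0.1},
  {"x":0.24,"y":0.36,"z":0.1},
])

```text
$.commands[0]: bad value
```

```bash
python3 - <<'E'
from h import *
print(ctrl.camera_info('wrist'))
s=ctrl.sense(); print(s['joint_pos'],s['tool_pos'],s['eef_rot'],s['clock'])
c=cam('wrist'); im,D=ctrl.capture('wrist')
for t,z in [('turntable',0),('control_box',.05),('spindle_flat',.136),('flat_face',.116)]:
    for q in ctrl.place_of('wrist',t)[:1]: print(t,round(q['p'],2),np.round(q['position'],1),at_z(c,q['position'],z).round(4))
print(proj(c,(.519,-.18,.136)))
cv2.imwrite('pics/w1.png',im[:,:,::-1])
E
```

```text
{'fov_y': 70.92209902997074, 'cx': 282.377786569692, 'cy': 206.66795201726185, 'T_tool_cam': array([[-5.83167947e-04, -9.51977407e-01, -3.06167725e-01,
         8.34292091e-02],
       [ 9.99999651e-01, -7.38385272e-04,  3.91152771e-04,
        -8.70111404e-04],
       [-5.98438339e-04, -3.06167390e-01,  9.51977506e-01,
        -1.33345821e-01],
       [ 0.00000000e+00,  0.00000000e+00,  0.00000000e+00,
         1.00000000e+00]])}
[64.8248659  24.89495466  1.43079206 90.13705017 -0.66468543 64.97386058
 -4.30460017] [ 0.20653189 -0.5899051   0.25174671] [ 1.79997576e+02 -2.24542685e-04  1.92914739e+01] 1.2
(np.float64(-709.2092084645238), np.float64(-355.8697775429346))
```

Call:
jog_arm([
  {"jaw":0.09,"x":0.03,"y":0.03,"z":0.02,"twist":0},
  {"jaw":0.09,"x":0.05,"y":0.06,"z":0.04,"twist":0},
  {"jaw":0.09,"x":0.07,"y":0.09,"z":0.06,"twist":0},
  {"jaw":0.09,"x":0.09,"y":0.12,"z":0.08,"twist":0},
  {"jaw":0.09,"x":0.11,"y":0.15,"z":0.09,"twist":0},
  {"jaw":0.09,"x":0.14,"y":0.18,"z":0.1,"twist":0},
  {"jaw":0.09,"x":0.16,"y":0.21,"z":0.1,"twist":0},
  {"jaw":0.09,"x":0.18,"y":0.24,"z":0.1,"twist":0},
  {"jaw":0.09,"x":0.2,"y":0.27,"z":0.1,"twist":0},
  {"jaw":0.09,"x":0.22,"y":0.3,"z":0.1,"twist":0},
  {"jaw":0.09,"x":0.24,"y":0.33,"z":0.1,"twist":0},
  {"jaw":0.09,"x":0.26,"y":0.36,"z":0.1,"twist":0},
])

```text
clock: 2.45
tool_pos: [0.4671, -0.2283, 0.352]
eef_rot: [180.0, -0.0, 19.3]
force: [1.5, 0.0, 0.4]
finger_gap: 0.0903
gripper_force: 0.0
```

```bash
cat > look.py <<'E'
from h import *
import sys
s=ctrl.sense(); print(s['joint_pos'].round(1),s['tool_pos'],s['eef_rot'],s['clock'])
c=cam('wrist'); im,D=ctrl.capture('wrist')
Z=dict(turntable=0,control_box=.05,spindle_flat=.136,flat_face=.116,hub=0,screw_head=.0125,hub_top=.025)
for t in sys.argv[2].split(','):
    for q in ctrl.place_of('wrist',t)[:2]: print(t,round(q['p'],2),np.round(q['position'],1),at_z(c,q['position'],Z[t]).round(4))
cv2.imwrite('pics/%s.png'%sys.argv[1],im[:,:,::-1]); np.savez('pics/%s.npz'%sys.argv[1],D=D,T=c[3])
P=cloud(c,D); m=abs(P[...,2]-.136)<.004; p=P[m]
if len(p)>30:
    print('spindle top n',len(p),'minmax',p.min(0),p.max(0)); (x,y),r=cv2.minEnclosingCircle(p[:,:2].astype(np.float32)); print('circ',x,y,r,'mean',p.mean(0),np.degrees(np.arctan2(y-p[:,1].mean(),x-p[:,0].mean()))+180)
E
python3 look.py w1 turntable,control_box,spindle_flat,flat_face
```

```text
[ 29.9  11.8 -11.9  94.7   2.5  73.7 -53.2] [ 0.46714832 -0.22830536  0.35202423] [ 1.79972708e+02 -1.98975698e-02  1.92812808e+01] 2.45
control_box 0.56 [ 42.7 275.2] [ 0.6245 -0.1628  0.05  ]
spindle top n 299 minmax [ 0.51164478 -0.19188473  0.1334616 ] [ 0.53533084 -0.17052817  0.13819779]
circ 0.5234469771385193 -0.18040116131305695 0.01191752776503563 mean [ 0.52437098 -0.18168342  0.13615936] 305.776880284968
```

View pics/w1.png

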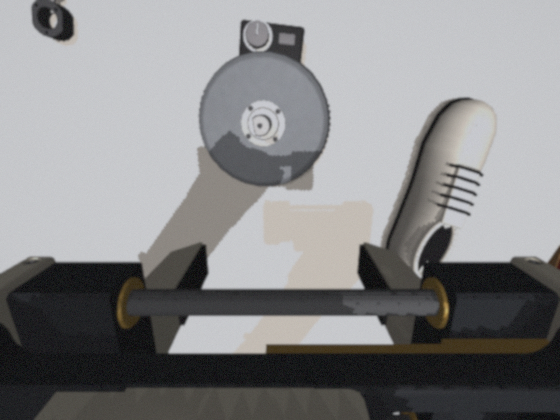

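```bash
cat > ana.py <<'E'
from h import *
import sys
z=np.load('pics/%s.npz'%sys.argv[1]); c=cam('wrist'); c=(*c[:3],z['T']); P=cloud(c,z['D'])
near=np.hypot(P[...,0]-.52,P[...,1]+.18)
def pts(a,b,r0=0,r1=.2): return P[(P[...,2]>a)&(P[...,2]<b)&(near>r0)&(near<r1)]
h=pts(.066,.073,.05); (x,y),r=cv2.minEnclosingCircle(h[:,:2].astype(np.float32)); print('housing',x,y,r)
b=pts(.046,.054,.09,.17); rect=cv2.minAreaRect((b[:,:2]*1000).astype(np.float32)); print('box',rect,b.mean(0),len(b))
f=pts(.076,.081,.0,.04); print('flange',cv2.minEnclosingCircle(f[:,:2].astype(np.float32)))
E
python3 ana.py w1
```

```text
housing 0.5381367802619934 -0.17284809052944183 0.10353345423936844
box ((568.1070556640625, -196.23037719726562), (213.33001708984375, 127.99547576904297), 51.91703796386719) [ 0.62490445 -0.16505952  0.05039571] 1424
flange ((0.5236958265304565, -0.18047913908958435), 0.028871560469269753)
```

Call:
jog_arm([
  {"jaw":0.09,"x":0,"y":0,"z":0.0,"twist":0.12},
  {"jaw":0.09,"x":-0.01,"y":0.01,"z":-0.01,"twist":0.24},
  {"jaw":0.09,"x":-0.02,"y":0.02,"z":-0.03,"twist":0.3},
  {"jaw":0.09,"x":-0.02,"y":0.02,"z":-0.05,"twist":0.3},
  {"jaw":0.09,"x":-0.02,"y":0.02,"z":-0.05,"twist":0.3},
])

```text
clock: 3.12
tool_pos: [0.4436, -0.2107, 0.2988]
eef_rot: [-179.8, 0.2, 36.3]
force: [-0.1, 0.2, 0.1]
finger_gap: 0.0899
gripper_force: 0.0
```

```bash
python3 look.py w2 turntable,control_box,spindle_flat,flat_face; python3 ana.py w2
```

```text
[ 31.5  11.3 -14.7 103.    3.1  66.3 -37.8] [ 0.44360504 -0.21073184  0.29876489] [-179.77508222    0.19323295   36.34326538] 3.1167
turntable 0.63 [116.  298.9] [ 0.5183 -0.1823  0.    ]
control_box 0.74 [ 25.4 337.8] [ 0.6218 -0.1558  0.05  ]
spindle top n 442 minmax [ 0.51141291 -0.19211834  0.13200971] [ 0.53534568 -0.16968885  0.13848698]
circ 0.5233373641967773 -0.18027473986148834 0.01210850290954113 mean [ 0.52406649 -0.18135435  0.13610223] 304.0335416727837
housing 0.5369704365730286 -0.17319248616695404 0.1021520271897316
box ((540.94384765625, -146.40200805664062), (217.62196350097656, 121.6917495727539), 4.681020736694336) [ 0.62439525 -0.1615938   0.05051998] 1702
flange ((0.5237423777580261, -0.18077561259269714), 0.028597000986337662)
```

View pics/w2.png

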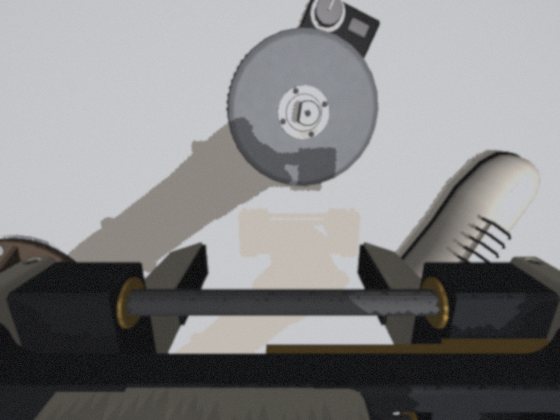

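```bash
cat > box.py <<'E'
from h import *
for n in ['w1','w2']:
    z=np.load('pics/%s.npz'%n); c=cam('wrist'); c=(*c[:3],z['T']); P=cloud(c,z['D'])
    r=np.hypot(P[...,0]-.5234,P[...,1]+.1804)
    m=((abs(P[...,2]-.0505)<.003)&(r>.1)&(r<.16)&(P[...,0]>.58)).astype(np.uint8)
    k,L,st,_=cv2.connectedComponentsWithStats(m); b=P[L==1+st[1:,4].argmax()]
    rect=cv2.minAreaRect((b[:,:2]*1000).astype(np.float32)); bp=cv2.boxPoints(rect)
    print(n,len(b),rect); print(bp.round(1))
    # fit box rectangle angle: maximise consistency; rows of lateral extents
    for a in np.radians(range(6,20,1)):
        d=b[:,:2]-[.5234,-.1804]; u=d@[np.cos(a),np.sin(a)]; v=d@[-np.sin(a),np.cos(a)]
        print(round(np.degrees(a)),'u',u.max().round(4),'v',v.min().round(4),v.max().round(4),(v.max()+v.min()).round(4)/2)
E
python3 box.py
```

```text
w1 903 ((630.26708984375, -155.802734375), (35.646697998046875, 83.663818359375), 13.973123550415039)
[[ 602.9 -119.5]
 [ 623.1 -200.7]
 [ 657.7 -192.1]
 [ 637.5 -110.9]]
6 u 0.1284 v -0.0295 0.0555 0.01305
7 u 0.128 v -0.0312 0.0536 0.01125
8 u 0.1275 v -0.0329 0.0517 0.00945
9 u 0.1271 v -0.0345 0.0498 0.0076
10 u 0.1266 v -0.0362 0.0478 0.0058
11 u 0.1265 v -0.0379 0.0458 0.004
12 u 0.1269 v -0.0397 0.0439 0.0021
13 u 0.1272 v -0.0417 0.0419 5e-05
14 u 0.1275 v -0.0438 0.0398 -0.002
15 u 0.1277 v -0.0459 0.0382 -0.00385
16 u 0.1279 v -0.0479 0.0366 -0.00565
17 u 0.1281 v -0.05 0.035 -0.0075
18 u 0.1283 v -0.052 0.0333 -0.00935
19 u 0.1284 v -0.054 0.0317 -0.01115
w2 880 ((632.98828125, -171.3783721923828), (33.01763153076172, 51.442413330078125), 12.533498764038086)
[[ 611.3 -149.9]
 [ 622.5 -200.1]
 [ 654.7 -192.9]
 [ 643.5 -142.7]]
6 u 0.1286 v -0.0297 0.0248 -0.00245
7 u 0.1282 v -0.0314 0.0226 -0.00435
8 u 0.1278 v -0.0331 0.0205 -0.0063
9 u 0.1274 v -0.0348 0.0184 -0.0082
10 u 0.1269 v -0.0365 0.0162 -0.01015
11 u 0.1263 v -0.0381 0.0141 -0.01205
12 u 0.1258 v -0.0398 0.0119 -0.01395
13 u 0.1254 v -0.0415 0.0097 -0.01585
14 u 0.1251 v -0.0431 0.0076 -0.01775
15 u 0.1252 v -0.0451 0.0054 -0.01985
16 u 0.1252 v -0.0471 0.0032 -0.02195
17 u 0.1251 v -0.0491 0.0011 -0.024
18 u 0.1251 v -0.0511 -0.0011 -0.0261
19 u 0.125 v -0.053 -0.0033 -0.02815
```

Call:
jog_arm([
  {"jaw":0.07,"x":0.03,"y":0.01,"z":0,"twist":-0.017},
  {"jaw":0.06,"x":0.06,"y":0.02,"z":-0.02,"twist":-0.017},
  {"jaw":0.06,"x":0.076,"y":0.03,"z":-0.06,"twist":-0.017},
  {"jaw":0.06,"x":0.076,"y":0.03,"z":-0.1,"twist":-0.017},
  {"jaw":0.06,"x":0.076,"y":0.03,"z":-0.1,"twist":-0.017},
  {"jaw":0.06,"x":0.076,"y":0.03,"z":-0.1,"twist":-0.017},
])

```text
clock: 3.87
tool_pos: [0.5216, -0.1801, 0.201]
eef_rot: [-179.8, 0.2, 35.5]
force: [0.2, 0.1, 0.8]
finger_gap: 0.0604
gripper_force: 0.0
```

```bash
python3 look.py w3 spindle_flat,flat_face
```

```text
[ 25.1  22.1 -15.5 103.    6.9  56.  -47.7] [ 0.52163716 -0.18006774  0.20099933] [-1.79834018e+02  1.51446684e-01  3.54956136e+01] 3.8667
spindle top n 701 minmax [ 0.51116047 -0.19200234  0.13211181] [ 0.53553414 -0.16962591  0.13880324]
circ 0.5231472849845886 -0.18017052114009857 0.01248704083263874 mean [ 0.5248329  -0.18090878  0.13607508] 336.34758085405906
```

View pics/w3.png

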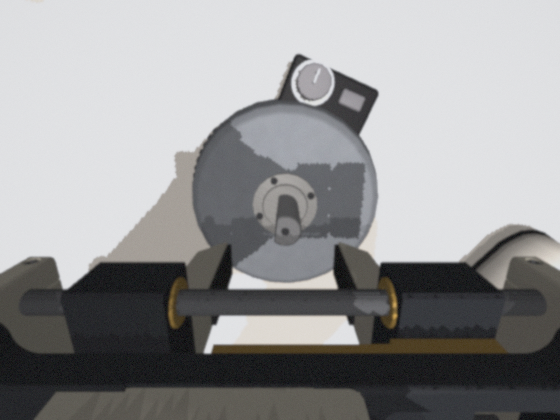

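Call:
jog_arm([
  {"jaw":0.06,"x":0.0015,"y":0,"z":-0.03,"twist":0},
  {"jaw":0.06,"x":0.0015,"y":0,"z":-0.06,"twist":0},
  {"jaw":0.06,"x":0.0015,"y":0,"z":-0.079,"twist":0},
  {"jaw":0.05,"x":0.0015,"y":0,"z":-0.079,"twist":0},
  {"jaw":0.0,"x":0.0015,"y":0,"z":-0.079,"twist":0},
  {"jaw":0.0,"x":0.0015,"y":0,"z":-0.079,"twist":0},
  {"jaw":0.0,"x":0.0015,"y":0,"z":-0.079,"twist":0},
  {"jaw":0.0,"x":0.0015,"y":0,"z":-0.079,"twist":0},
  {"jaw":0.0,"x":0.0015,"y":0,"z":-0.079,"twist":0},
])

```text
clock: 4.77
tool_pos: [0.5247, -0.1801, 0.124]
eef_rot: [179.9, -0.1, 35.5]
force: [-0.9, 0.4, 0.7]
finger_gap: 0.0249
gripper_force: 0.0
```

```bash
python3 -c "
from h import *
s=ctrl.sense();print(s)"
```

```text
{'clock': 4.7667, 'joint_pos': array([ 24.11148431,  27.40510732, -14.57784311, 107.48804237,
         9.26963193,  46.12291927, -49.83109002]), 'dq': array([-0.03039086,  0.48667613,  0.09524377,  0.4710104 ,  0.10590962,
       -0.20969595, -0.04511455]), 'joint_torque': array([ 2.82295235e-02, -6.28579831e+01, -3.19852442e+00, -2.49571502e+01,
       -4.77504102e-02, -3.71474354e-02,  4.12998939e-03]), 'tool_pos': array([ 0.52469597, -0.1801135 ,  0.12398386]), 'eef_rot': array([ 1.79903620e+02, -7.03256243e-02,  3.54984987e+01]), 'force': array([-0.90133318,  0.38253711,  0.69111757]), 'moment': array([ 0.00801719, -0.0012603 , -0.01803094]), 'gripper_force': 0.0, 'finger_gap': 0.024942113070611657}
```

Call:
jog_arm([
  {"jaw":0.08,"x":-0.001,"y":0,"z":0,"twist":0},
  {"jaw":0.08,"x":-0.001,"y":0,"z":0,"twist":0.0},
  {"jaw":0.08,"x":-0.001,"y":0,"z":0,"twist":0.12},
  {"jaw":0.08,"x":-0.001,"y":0,"z":0,"twist":0.24},
  {"jaw":0.08,"x":-0.001,"y":0,"z":0,"twist":0.36},
  {"jaw":0.08,"x":-0.001,"y":0,"z":0,"twist":0.48},
  {"jaw":0.08,"x":-0.001,"y":0,"z":0,"twist":0.6},
  {"jaw":0.08,"x":-0.001,"y":0,"z":0,"twist":0.72},
  {"jaw":0.08,"x":-0.001,"y":0,"z":0,"twist":0.84},
  {"jaw":0.08,"x":-0.001,"y":0,"z":0,"twist":0.96},
  {"jaw":0.08,"x":-0.001,"y":0,"z":0,"twist":1.08},
  {"jaw":0.08,"x":-0.001,"y":0,"z":0,"twist":1.2},
])

```text
clock: 5.77
tool_pos: [0.5229, -0.18, 0.1228]
eef_rot: [-180.0, 0.0, 104.6]
force: [-0.0, -0.4, -0.4]
finger_gap: 0.0802
gripper_force: 0.0
```

Call:
jog_arm([
  {"jaw":0.08,"x":0,"y":0,"z":0,"twist":0.12},
  {"jaw":0.08,"x":0,"y":0,"z":0,"twist":0.24},
  {"jaw":0.08,"x":0,"y":0,"z":0,"twist":0.36},
  {"jaw":0.08,"x":0,"y":0,"z":0,"twist":0.48},
  {"jaw":0.08,"x":0,"y":0,"z":0,"twist":0.6},
  {"jaw":0.08,"x":0,"y":0,"z":0,"twist":0.72},
  {"jaw":0.08,"x":0,"y":0,"z":0,"twist":0.84},
  {"jaw":0.08,"x":0,"y":0,"z":0,"twist":0.96},
  {"jaw":0.08,"x":0,"y":0,"z":0,"twist":1.08},
  {"jaw":0.08,"x":0,"y":0,"z":0,"twist":1.2},
  {"jaw":0.08,"x":0,"y":0,"z":0,"twist":1.32},
  {"jaw":0.08,"x":0,"y":0,"z":0,"twist":1.44},
])

```text
clock: 6.77
tool_pos: [0.5229, -0.1801, 0.1227]
eef_rot: [-180.0, -0.0, -172.9]
force: [-0.5, 0.3, 0.1]
finger_gap: 0.0802
gripper_force: 0.0
```

Call:
jog_arm([
  {"jaw":0.08,"x":0,"y":0,"z":0,"twist":0.12},
  {"jaw":0.08,"x":0,"y":0,"z":0,"twist":0.24},
  {"jaw":0.07,"x":0,"y":0,"z":0,"twist":0.36},
  {"jaw":0.06,"x":0,"y":0,"z":0,"twist":0.48},
  {"jaw":0.05,"x":0,"y":0,"z":0,"twist":0.502},
  {"jaw":0.03,"x":0,"y":0,"z":0,"twist":0.502},
  {"jaw":0.0,"x":0,"y":0,"z":0,"twist":0.502},
  {"jaw":0.0,"x":0,"y":0,"z":0,"twist":0.502},
  {"jaw":0.0,"x":0,"y":0,"z":0,"twist":0.502},
  {"jaw":0.0,"x":0,"y":0,"z":0,"twist":0.502},
  {"jaw":0.0,"x":0,"y":0,"z":0,"twist":0.502},
  {"jaw":0.0,"x":0,"y":0,"z":0,"twist":0.502},
])

```text
clock: 7.77
tool_pos: [0.5247, -0.1822, 0.1229]
eef_rot: [-179.8, 0.1, -144.6]
force: [5.2, -2.5, -4.3]
finger_gap: 0.0192
gripper_force: 30.0
```

```bash
python3 -c "
from h import *
s=ctrl.sense();print(s['joint_pos'],s['tool_pos'],s['eef_rot'],s['finger_gap'],s['gripper_force'])"
```

```text
[ 53.16213176  40.1056888  -59.39926072 105.19160014  40.63176545
  58.75998929 102.42813397] [ 0.52469293 -0.18222808  0.12291174] [-1.79756894e+02  6.43312057e-02 -1.44587575e+02] 0.01916331514018259 30.017448677681386
```

Call:
jog_arm([
  {"jaw":0,"x":0.0013,"y":-0.0022,"z":0,"twist":-0.05},
  {"jaw":0,"x":0.001,"y":-0.0023,"z":0,"twist":-0.15},
  {"jaw":0,"x":0.0007,"y":-0.0025,"z":0,"twist":-0.25},
  {"jaw":0,"x":0.0005,"y":-0.0026,"z":0,"twist":-0.35},
  {"jaw":0,"x":0.0002,"y":-0.0027,"z":0,"twist":-0.45},
  {"jaw":0,"x":0,"y":-0.0027,"z":0,"twist":-0.55},
  {"jaw":0,"x":-0.0003,"y":-0.0027,"z":0,"twist":-0.65},
  {"jaw":0,"x":-0.0005,"y":-0.0027,"z":0,"twist":-0.75},
  {"jaw":0,"x":-0.0007,"y":-0.0026,"z":0,"twist":-0.85},
  {"jaw":0,"x":-0.001,"y":-0.0025,"z":0,"twist":-0.95},
  {"jaw":0,"x":-0.0013,"y":-0.0024,"z":0,"twist":-1.05},
  {"jaw":0,"x":-0.0015,"y":-0.0022,"z":0,"twist":-1.15},
])

```text
clock: 8.77
tool_pos: [0.5225, -0.1827, 0.1229]
eef_rot: [180.0, 0.1, 149.3]
force: [3.9, -2.8, -5.2]
finger_gap: 0.0191
gripper_force: 29.8
```

Call:
jog_arm([
  {"jaw":0,"x":-0.0002,"y":0.0002,"z":0,"twist":-0.1},
  {"jaw":0,"x":-0.0004,"y":0.0004,"z":0,"twist":-0.2},
  {"jaw":0,"x":-0.0006,"y":0.0006,"z":0,"twist":-0.3},
  {"jaw":0,"x":-0.0007,"y":0.0008,"z":0,"twist":-0.4},
  {"jaw":0,"x":-0.0009,"y":0.001,"z":0,"twist":-0.5},
  {"jaw":0,"x":-0.001,"y":0.0012,"z":0,"twist":-0.6},
  {"jaw":0,"x":-0.0011,"y":0.0013,"z":0,"twist":-0.7},
  {"jaw":0,"x":-0.0012,"y":0.0014,"z":0,"twist":-0.8},
  {"jaw":0,"x":-0.0012,"y":0.0014,"z":0,"twist":-0.812},
  {"jaw":0,"x":-0.0012,"y":0.0014,"z":0,"twist":-0.812},
  {"jaw":0,"x":-0.0012,"y":0.0014,"z":0,"twist":-0.812},
  {"jaw":0,"x":-0.0012,"y":0.0014,"z":0,"twist":-0.812},
])

```text
clock: 9.77
tool_pos: [0.5214, -0.1815, 0.1229]
eef_rot: [179.9, 0.1, 103.1]
force: [3.2, -2.8, -4.4]
finger_gap: 0.0192
gripper_force: 29.8
```

```bash
python3 -c "
from h import *
s=ctrl.sense();print(s['joint_pos'],s['tool_pos'],s['eef_rot'],s['moment'],s['force'],s['finger_gap'],s['gripper_force'])"; python3 look.py w4 control_box,hub,screw_head; python3 - <<'E'
from h import *
im,D=ctrl.capture('top'); c=cam('top')
for t,z in [('hub',0),('screw_head',.0125),('hub_top',.025)]:
    for q in ctrl.place_of('top',t)[:2]: print(t,round(q['p'],2),at_z(c,q['position'],z).round(4))
a=im[170:290,200:400]; b=cv2.imread('pics/w4.png')
cv2.imwrite('pics/v4.png',np.hstack([cv2.resize(a[:,:,::-1],(400,300),interpolation=2),cv2.resize(b,(400,300))]))
E
```

```text
[ 36.6718313   30.1134871  -31.91353946 106.87880646  20.7283883
  48.67017793   7.42211915] [ 0.52142268 -0.18150453  0.12292208] [1.79880134e+02 8.24121249e-02 1.03055084e+02] [-0.68615449 -1.0210862  -0.13855375] [ 3.17821499 -2.82236247 -4.3583319 ] 0.019237340276799575 29.826305812457576
[ 36.7  30.1 -31.9 106.9  20.7  48.7   7.4] [ 0.52142268 -0.18150453  0.12292208] [1.79880134e+02 8.24121249e-02 1.03055084e+02] 9.7667
control_box 0.64 [228.9 418.9] [ 0.6218 -0.1583  0.05  ]
spindle top n 934 minmax [ 0.50276093 -0.19086345  0.13202134] [ 0.53460348 -0.16569593  0.13995255]
circ 0.5198659300804138 -0.17490065097808838 0.017244916409254074 mean [ 0.5196697  -0.17175438  0.13572391] 93.56894467735768
hub 0.48 [0.5561 0.1394 0.    ]
screw_head 0.71 [0.5825 0.1422 0.0125]
hub_top 0.69 [0.5545 0.1348 0.025 ]
```

View pics/v4.png

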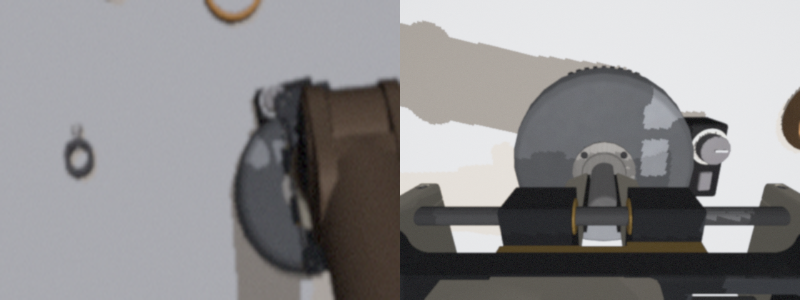

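Call:
jog_arm([
  {"jaw":0.06,"x":0,"y":0,"z":0,"twist":0},
  {"jaw":0.06,"x":0,"y":0,"z":0,"twist":0},
  {"jaw":0.06,"x":0,"y":0,"z":0,"twist":0},
  {"jaw":0.06,"x":0,"y":0,"z":0.04,"twist":0},
  {"jaw":0.06,"x":0,"y":0,"z":0.08,"twist":0},
  {"jaw":0.06,"x":0,"y":0,"z":0.12,"twist":0},
  {"jaw":0.06,"x":0,"y":0.03,"z":0.12,"twist":-0.12},
  {"jaw":0.06,"x":0.01,"y":0.06,"z":0.12,"twist":-0.24},
  {"jaw":0.06,"x":0.02,"y":0.09,"z":0.12,"twist":-0.36},
  {"jaw":0.07,"x":0.03,"y":0.12,"z":0.12,"twist":-0.48},
  {"jaw":0.07,"x":0.04,"y":0.15,"z":0.12,"twist":-0.6},
  {"jaw":0.07,"x":0.05,"y":0.18,"z":0.12,"twist":-0.72},
])

```text
clock: 11.17
tool_pos: [0.5703, 0.0009, 0.2428]
eef_rot: [-180.0, 0.0, 61.5]
force: [-0.4, 0.1, 0.2]
finger_gap: 0.0695
gripper_force: 0.0
```

Call:
jog_arm([
  {"jaw":0.07,"x":0,"y":0.03,"z":0,"twist":-0.12},
  {"jaw":0.07,"x":0,"y":0.06,"z":0,"twist":-0.24},
  {"jaw":0.07,"x":0,"y":0.09,"z":0,"twist":-0.36},
  {"jaw":0.07,"x":0,"y":0.12,"z":0,"twist":-0.48},
  {"jaw":0.07,"x":0,"y":0.138,"z":0,"twist":-0.6},
  {"jaw":0.07,"x":0,"y":0.138,"z":0,"twist":-0.72},
  {"jaw":0.07,"x":0,"y":0.138,"z":0,"twist":-0.84},
  {"jaw":0.07,"x":0,"y":0.138,"z":0,"twist":-0.85},
  {"jaw":0.07,"x":0,"y":0.138,"z":0,"twist":-0.85},
  {"jaw":0.07,"x":0,"y":0.138,"z":0,"twist":-0.85},
])

```text
clock: 12.0
tool_pos: [0.5702, 0.1371, 0.2427]
eef_rot: [180.0, 0.0, 13.4]
force: [-0.8, -0.2, 0.4]
finger_gap: 0.0698
gripper_force: 0.0
```

```bash
cat > hub.py <<'E'
from h import *
import sys
n=sys.argv[1]; z=np.load('pics/%s.npz'%n); c=cam('wrist'); c=(*c[:3],z['T']); P=cloud(c,z['D'])
q=P[(P[...,2]>.022)&(P[...,2]<.028)&(np.hypot(P[...,0]-.552,P[...,1]-.137)<.05)]
(x,y),r=cv2.minEnclosingCircle(q[:,:2].astype(np.float32)); print('hub top circle',x,y,r,len(q),q.mean(0))
s=P[(P[...,2]>.008)&(P[...,2]<.022)]; d=s[:,:2]-[x,y]; rr=np.hypot(*d.T); s=s[(rr>.029)&(rr<.042)]; d=s[:,:2].mean(0)-[x,y]
print('screw',len(s),d,np.degrees(np.arctan2(d[1],d[0])),np.hypot(*d))
E
python3 look.py w5 hub,screw_head,hub_top; python3 hub.py w5
```

```text
[  -4.7   23.3  -19.6   95.1    8.6   63.1 -103.3] [0.57016029 0.13712083 0.24272034] [1.79989602e+02 1.47338582e-02 1.33705942e+01] 12.0
hub 0.96 [190.9 274.3] [0.5522 0.1445 0.    ]
screw_head 0.97 [163.3 278.1] [0.5909 0.1482 0.0125]
hub_top 0.84 [191.9 278.1] [0.5586 0.1405 0.025 ]
hub top circle 0.5552520155906677 0.14272381365299225 0.02324731834232807 691 [0.55589901 0.14298196 0.02511399]
screw 124 [0.03442146 0.00494632] 8.177349350079126 0.034775035602677404
```

View pics/w5.png

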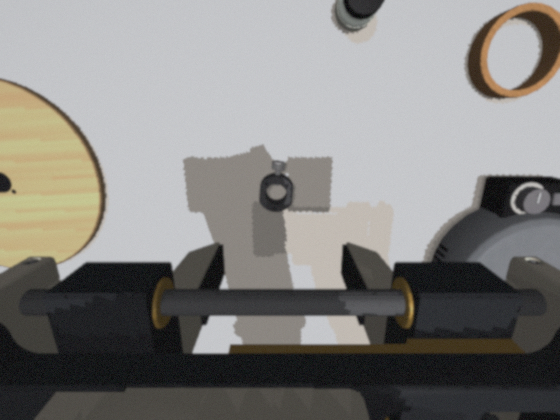

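Call:
jog_arm([
  {"jaw":0.07,"x":-0.0155,"y":0.0055,"z":-0.03,"twist":-0.09},
  {"jaw":0.07,"x":-0.0155,"y":0.0055,"z":-0.07,"twist":-0.09},
  {"jaw":0.07,"x":-0.0155,"y":0.0055,"z":-0.11,"twist":-0.09},
  {"jaw":0.07,"x":-0.0155,"y":0.0055,"z":-0.13,"twist":-0.09},
  {"jaw":0.07,"x":-0.0155,"y":0.0055,"z":-0.13,"twist":-0.09},
  {"jaw":0.07,"x":-0.0155,"y":0.0055,"z":-0.13,"twist":-0.09},
])

```text
clock: 12.7
tool_pos: [0.5544, 0.1426, 0.1124]
eef_rot: [180.0, 0.1, 8.0]
force: [0.1, -0.1, 0.5]
finger_gap: 0.0702
gripper_force: 0.0
```

```bash
python3 look.py w6 hub,screw_head,hub_top; python3 hub.py w6
```

```text
[  -7.4   30.1  -17.2  105.2   11.7   46.6 -112.6] [0.55444216 0.14256296 0.11235785] [1.79991730e+02 1.15633020e-01 8.03419589e+00] 12.7
hub 0.72 [209.7 282.1] [ 0.5555  0.1437 -0.    ]
screw_head 0.69 [173.7 284. ] [0.59   0.147  0.0125]
hub_top 0.94 [220.8 285.1] [0.5549 0.1412 0.025 ]
spindle top n 530 minmax [0.53753404 0.09801346 0.13200886] [0.57234049 0.19157193 0.13997376]
circ 0.5653107166290283 0.14479270577430725 0.047347236424684525 mean [0.55599129 0.14359384 0.13481217] 187.3303643593074
hub top circle 0.5616713762283325 0.14413520693778992 0.029640285298228264 1635 [0.55644984 0.14314476 0.02511658]
screw 153 [0.03076291 0.00416681] 7.713713033534421 0.031043822552762307
```

Call:
jog_arm([
  {"jaw":0.07,"x":0.001,"y":0,"z":-0.03,"twist":0},
  {"jaw":0.07,"x":0.001,"y":0,"z":-0.06,"twist":0},
  {"jaw":0.06,"x":0.001,"y":0,"z":-0.08,"twist":0},
  {"jaw":0.06,"x":0.001,"y":0,"z":-0.083,"twist":0},
  {"jaw":0.05,"x":0.001,"y":0,"z":-0.083,"twist":0},
  {"jaw":0.0,"x":0.001,"y":0,"z":-0.083,"twist":0},
  {"jaw":0.0,"x":0.001,"y":0,"z":-0.083,"twist":0},
  {"jaw":0.0,"x":0.001,"y":0,"z":-0.083,"twist":0},
  {"jaw":0.0,"x":0.001,"y":0,"z":-0.083,"twist":0},
  {"jaw":0.0,"x":0.001,"y":0,"z":-0.083,"twist":0},
])

```text
clock: 13.73
tool_pos: [0.5571, 0.1431, 0.0316]
eef_rot: [-180.0, -0.2, 8.0]
force: [-0.4, -0.4, 8.3]
finger_gap: 0.0406
gripper_force: 30.0
```

```bash
python3 look.py w7 hub,screw_head,hub_top; python3 hub.py w7
```

```text
[  -9.2   36.5  -15.   108.1   14.9   37.  -115.3] [0.55711137 0.14313195 0.03156818] [-1.79981547e+02 -1.79255183e-01  7.99248963e+00] 13.7333
hub 0.58 [258.2 281.5] [0.5536 0.144  0.    ]
screw_head 0.65 [206.6 280.4] [0.5908 0.1498 0.0125]
hub_top 0.67 [275.9 282.3] [0.5561 0.1439 0.025 ]
hub_top 0.61 [257.4 283.5] [0.5671 0.1448 0.025 ]
hub top circle 0.5673807859420776 0.14550364017486572 0.03750775009393692 2590 [0.56568106 0.14499923 0.02506912]
screw 142 [ 0.00055938 -0.00039384] -35.14802056811665 0.0006841121880995021
```

View pics/w7.png

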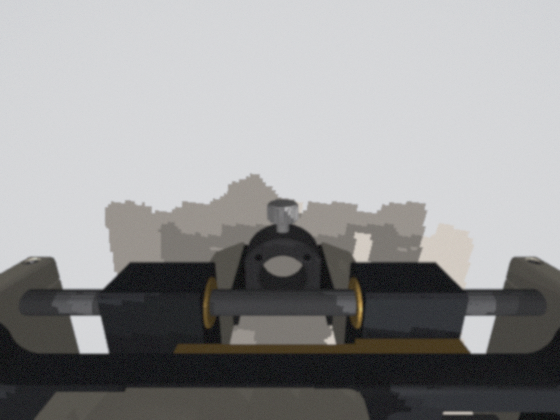

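Call:
jog_arm([
  {"jaw":0,"x":0,"y":0,"z":0.02,"twist":0},
  {"jaw":0,"x":0,"y":0,"z":0.06,"twist":0},
  {"jaw":0,"x":0,"y":0,"z":0.1,"twist":0},
  {"jaw":0,"x":0,"y":0,"z":0.14,"twist":0},
  {"jaw":0,"x":0,"y":0,"z":0.17,"twist":0},
  {"jaw":0,"x":0,"y":0,"z":0.17,"twist":0},
  {"jaw":0,"x":0,"y":0,"z":0.17,"twist":0},
])

```text
clock: 14.52
tool_pos: [0.5568, 0.1431, 0.2022]
eef_rot: [-180.0, -0.3, 8.0]
force: [-0.8, -0.2, -3.1]
finger_gap: 0.0409
gripper_force: 30.0
```

```bash
cat > prof.py <<'E'
from h import *
import sys
n=sys.argv[1]; i=ctrl.camera_info('wrist'); c=cam('wrist'); c=(*c[:3],np.array(i['T_tool_cam']))
P=cloud(c,np.load('pics/%s.npz'%n)['D'])
m=(abs(P[...,0])<.06)&(abs(P[...,1])<.0205)&(P[...,2]>-.01)&(P[...,2]<.05)
Q=P[m]; t=Q[(Q[:,2]>.003)&(Q[:,2]<.011)&(Q[:,0]<.0225)]
print('top plane z',np.median(t[:,2]),np.std(t[:,2]),len(t),'tool')
A=np.c_[t[:,:2],np.ones(len(t))]; print('plane',np.linalg.lstsq(A,t[:,2],rcond=None)[0])
l=Q[abs(Q[:,1]+.0)<.004]; l=l[l[:,0].argsort()]
for a in np.arange(-.012,.05,.002):
    k=l[(l[:,0]>=a)&(l[:,0]<a+.002)]
    if len(k): print(round(a,3),len(k),'z med %.4f min %.4f max %.4f'%(np.median(k[:,2]),k[:,2].min(),k[:,2].max()))
h=Q[(Q[:,0]>.028)&(Q[:,2]<.03)]; print('head x',h[:,0].min(),h[:,0].max(),'y',h[:,1].min(),h[:,1].max(),'mean',h.mean(0))
f=lambda p:np.sum
from scipy.optimize import least_squares
E
python3 look.py w8 hub,screw_head,hub_top; python3 prof.py w7; python3 prof.py w8
```

```text
[  -6.1   24.2  -18.7   99.9    9.1   57.1 -110.2] [0.55680392 0.14310578 0.202239  ] [-179.97395107   -0.27021146    7.99170637] 14.5167
hub 0.59 [258.1 280.9] [0.4654 0.133  0.    ]
screw_head 0.95 [208.8 282.6] [0.5347 0.1406 0.0125]
hub_top 0.7 [279.  283.6] [0.4512 0.1277 0.025 ]
top plane z 0.0064679480315640026 0.00115558247741703 2291 tool
plane [ 0.01476464 -0.00291026  0.00657035]
-0.012 35 z med 0.0312 min 0.0297 max 0.0323
-0.01 36 z med 0.0313 min 0.0300 max 0.0320
-0.008 40 z med 0.0312 min 0.0298 max 0.0326
-0.006 35 z med 0.0312 min 0.0301 max 0.0321
-0.004 40 z med 0.0311 min 0.0301 max 0.0325
-0.002 9 z med 0.0308 min 0.0304 max 0.0316
0.01 18 z med 0.0067 min 0.0058 max 0.0074
0.012 51 z med 0.0062 min 0.0052 max 0.0074
0.014 57 z med 0.0061 min 0.0048 max 0.0077
0.016 50 z med 0.0064 min 0.0053 max 0.0080
0.018 56 z med 0.0062 min 0.0053 max 0.0283
0.02 171 z med 0.0124 min 0.0053 max 0.0293
0.022 38 z med 0.0161 min 0.0140 max 0.0180
0.024 28 z med 0.0155 min 0.0140 max 0.0180
0.026 21 z med 0.0115 min 0.0107 max 0.0132
0.028 50 z med 0.0115 min 0.0099 max 0.0135
[... 732 characters left out ...]
56 z med 0.0064 min 0.0052 max 0.0079
0.014 46 z med 0.0065 min 0.0056 max 0.0079
0.016 56 z med 0.0064 min 0.0052 max 0.0079
0.018 56 z med 0.0064 min 0.0052 max 0.0078
0.02 168 z med 0.0119 min 0.0054 max 0.0283
0.022 41 z med 0.0160 min 0.0139 max 0.0183
0.024 31 z med 0.0161 min 0.0144 max 0.0175
0.026 18 z med 0.0121 min 0.0100 max 0.0130
0.028 51 z med 0.0114 min 0.0092 max 0.0130
0.03 56 z med 0.0112 min 0.0093 max 0.0132
0.032 54 z med 0.0111 min 0.0095 max 0.0133
0.034 53 z med 0.0114 min 0.0094 max 0.0127
0.036 143 z med 0.0163 min 0.0095 max 0.0258
head x 0.02807625372987957 0.037459715183629796 y -0.00926395360024885 0.007783268053579779 mean [ 0.03368188 -0.0007437   0.01417874]
```

Call:
jog_arm([
  {"jaw":0,"x":0,"y":-0.02,"z":0,"twist":0.02},
  {"jaw":0,"x":-0.005,"y":-0.055,"z":0,"twist":0.05},
  {"jaw":0,"x":-0.01,"y":-0.09,"z":0,"twist":0.087},
  {"jaw":0,"x":-0.015,"y":-0.125,"z":0,"twist":0.087},
  {"jaw":0,"x":-0.02,"y":-0.16,"z":0,"twist":0.087},
  {"jaw":0,"x":-0.025,"y":-0.195,"z":0,"twist":0.087},
  {"jaw":0,"x":-0.03,"y":-0.23,"z":0,"twist":0.087},
  {"jaw":0,"x":-0.0315,"y":-0.26,"z":0,"twist":0.087},
  {"jaw":0,"x":-0.0315,"y":-0.29,"z":0,"twist":0.087},
  {"jaw":0,"x":-0.0315,"y":-0.31,"z":0,"twist":0.087},
  {"jaw":0,"x":-0.0315,"y":-0.3228,"z":0,"twist":0.087},
  {"jaw":0,"x":-0.0315,"y":-0.3228,"z":0,"twist":0.087},
])

```text
clock: 15.72
tool_pos: [0.5234, -0.1832, 0.1985]
eef_rot: [180.0, 0.1, 12.7]
force: [1.0, 0.3, -1.3]
finger_gap: 0.0404
gripper_force: 30.0
```

Call:
jog_arm([
  {"jaw":0,"x":0,"y":0,"z":0,"twist":0},
  {"jaw":0,"x":0,"y":0,"z":0,"twist":0},
  {"jaw":0,"x":0,"y":0,"z":0,"twist":0},
])

```text
clock: 15.97
tool_pos: [0.5245, -0.178, 0.1995]
eef_rot: [-179.9, 0.0, 13.1]
force: [0.2, -0.2, -2.3]
finger_gap: 0.0406
gripper_force: 30.0
```

```bash
python3 look.py w9 spindle_flat,control_box; python3 prof.py w9 | grep -v med; python3 -c "
from h import *
s=ctrl.sense();print(s['force'],s['moment'])
c=cam('wrist');print('axis end',proj(c,(.5236,-.1801,.136)),'flange',proj(c,(.5236,-.1801,.078)))"
```

```text
[ 24.7  22.3 -15.2 103.    6.9  55.7 -70.2] [ 0.52451623 -0.17796237  0.1995301 ] [-1.79943678e+02  7.18044093e-03  1.31454365e+01] 15.9667
control_box 0.58 [ 93.3 287.5] [ 0.6219 -0.1591  0.05  ]
top plane z 0.006484851768620792 0.0011430231418304692 2297 tool
plane [ 0.01865205 -0.00054137  0.00655052]
head x 0.02801980090609734 0.03749098397234725 y -0.009217166712058028 0.007769947862935937 mean [ 0.03375466 -0.0007672   0.01409353]
[ 0.87685617  0.22755751 -2.24826263] [0.05521227 0.02716723 0.0056943 ]
axis end (np.float64(234.4414050003748), np.float64(284.9674824960425)) flange (np.float64(209.26530034559858), np.float64(284.41413984129167))
```

View pics/w9.png

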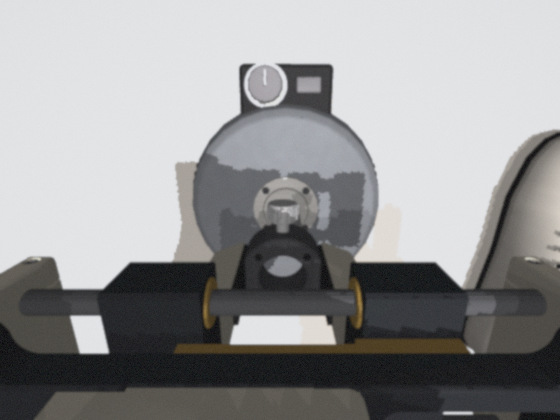

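Call:
jog_arm([
  {"jaw":0,"x":0.0005,"y":0.0003,"z":-0.01,"twist":0},
  {"jaw":0,"x":0.0005,"y":0.0003,"z":-0.02,"twist":0},
  {"jaw":0,"x":0.0005,"y":0.0003,"z":-0.026,"twist":0},
  {"jaw":0,"x":0.0005,"y":0.0003,"z":-0.028,"twist":0},
  {"jaw":0,"x":0.0005,"y":0.0003,"z":-0.028,"twist":0},
  {"jaw":0,"x":0.0005,"y":0.0003,"z":-0.028,"twist":0},
  {"jaw":0,"x":0.0005,"y":0.0003,"z":-0.028,"twist":0},
  {"jaw":0,"x":0.0005,"y":0.0003,"z":-0.028,"twist":0},
  {"jaw":0,"x":0.0005,"y":0.0003,"z":-0.028,"twist":0},
])

```text
clock: 16.87
tool_pos: [0.525, -0.1798, 0.1721]
eef_rot: [180.0, -0.0, 13.0]
force: [-0.3, -0.6, -2.0]
finger_gap: 0.0402
gripper_force: 30.0
```

Call:
jog_arm([
  {"jaw":0,"x":0,"y":0,"z":-0.001,"twist":0},
  {"jaw":0,"x":0,"y":0,"z":-0.003,"twist":0},
  {"jaw":0,"x":0,"y":0,"z":-0.005,"twist":0},
  {"jaw":0,"x":0,"y":0,"z":-0.007,"twist":0},
  {"jaw":0,"x":0,"y":0,"z":-0.009,"twist":0},
  {"jaw":0,"x":0,"y":0,"z":-0.01,"twist":0},
  {"jaw":0,"x":0,"y":0,"z":-0.01,"twist":0},
  {"jaw":0,"x":0,"y":0,"z":-0.01,"twist":0},
  {"jaw":0,"x":0,"y":0,"z":-0.01,"twist":0},
])

```text
clock: 17.62
tool_pos: [0.5249, -0.1797, 0.1618]
eef_rot: [180.0, -0.0, 13.0]
force: [0.4, 0.0, -2.3]
finger_gap: 0.0409
gripper_force: 30.0
```

```bash
python3 -c "
from h import *
s=ctrl.sense();print(s['tool_pos'],s['eef_rot'],s['force'],s['moment'])"
```

```text
[ 0.52488098 -0.17972207  0.16179274] [ 1.79994749e+02 -4.22188363e-03  1.29885298e+01] [ 0.36746312  0.0412567  -2.26900376] [-0.02142527 -0.02368036  0.0184508 ]
```

Call:
jog_arm([
  {"jaw":0,"x":0,"y":0,"z":-0.003,"twist":0},
  {"jaw":0,"x":0,"y":0,"z":-0.006,"twist":0},
  {"jaw":0,"x":0,"y":0,"z":-0.009,"twist":0},
  {"jaw":0,"x":0,"y":0,"z":-0.012,"twist":0},
  {"jaw":0,"x":0,"y":0,"z":-0.015,"twist":0},
  {"jaw":0,"x":0,"y":0,"z":-0.018,"twist":0},
  {"jaw":0,"x":0,"y":0,"z":-0.0193,"twist":0},
  {"jaw":0,"x":0,"y":0,"z":-0.0193,"twist":0},
  {"jaw":0,"x":0,"y":0,"z":-0.0193,"twist":0},
  {"jaw":0,"x":0,"y":0,"z":-0.0193,"twist":0},
  {"jaw":0,"x":0,"y":0,"z":-0.0193,"twist":0},
  {"jaw":0,"x":0,"y":0,"z":-0.0193,"twist":0},
])

```text
clock: 18.62
tool_pos: [0.525, -0.1798, 0.1426]
eef_rot: [180.0, -0.0, 13.0]
force: [0.2, -0.2, -2.1]
finger_gap: 0.0409
gripper_force: 30.0
```

```bash
python3 look.py w10 hub,screw_head; python3 prof.py w10; python3 -c "
from h import *
s=ctrl.sense();print(s['force'],s['moment'],s['gripper_force'])"
```

```text
[ 24.1  26.1 -14.6 106.4   8.5  48.5 -71.7] [ 0.52495122 -0.1797565   0.1426144 ] [ 1.79985437e+02 -1.86630170e-02  1.29894349e+01] 18.6167
hub 0.85 [256.2 282.2] [ 0.4668 -0.1922  0.    ]
hub 0.35 [210.5 281.7] [ 0.5156 -0.1805  0.    ]
screw_head 0.82 [207.9 282.2] [ 0.5223 -0.1795  0.0125]
spindle top n 3916 minmax [ 0.51152769 -0.21312694  0.13200113] [ 0.56117763 -0.14016461  0.13999389]
circ 0.5350013375282288 -0.17664578557014465 0.037537507712841034 mean [ 0.5313796  -0.17758108  0.13592398] 194.4799827842081
top plane z 0.006448537901432072 0.0010951232399239348 3363 tool
plane [ 0.02022642 -0.0040986   0.00656998]
-0.01 14 z med 0.0068 min 0.0060 max 0.0075
-0.008 49 z med 0.0063 min 0.0050 max 0.0072
-0.006 43 z med 0.0064 min 0.0047 max 0.0075
-0.004 46 z med 0.0061 min 0.0051 max 0.0072
-0.002 51 z med 0.0062 min 0.0048 max 0.0070
0.0 51 z med 0.0061 min 0.0047 max 0.0074
0.002 50 z med 0.0063 min 0.0052 max 0.0076
0.004 180 z med 0.0109 min 0.0053 max 0.0183
0.006 5 z med 0.0115 min 0.0065 max 0.0147
0.01 13 z med 0.0066 min 0.0060 max 0.0070
0.012 52 z med 0.0062 min 0.0054 max 0.0077
0.014 56 z med 0.0063 min 0.0047 max 0.0075
0.016 49 z med 0.0065 min 0.0049 max 0.0077
0.018 55 z med 0.0063 min 0.0050 max 0.0075
0.02 173 z med 0.0119 min 0.0048 max 0.0289
0.022 40 z med 0.0160 min 0.0142 max 0.0178
0.024 32 z med 0.0157 min 0.0146 max 0.0182
0.026 19 z med 0.0116 min 0.0104 max 0.0130
0.028 42 z med 0.0110 min 0.0095 max 0.0138
0.03 58 z med 0.0113 min 0.0090 max 0.0136
0.032 52 z med 0.0114 min 0.0096 max 0.0133
0.034 60 z med 0.0111 min 0.0091 max 0.0130
0.036 141 z med 0.0165 min 0.0090 max 0.0255
head x 0.028004167414143244 0.03759969483878723 y -0.009201907398135154 0.007790524993864026 mean [ 0.03377497 -0.00077077  0.0141069 ]
[-0.28857514 -0.44110793 -2.23846998] [-0.00171846  0.00610762 -0.01149704] 29.999616508721374
```

View pics/w10.png

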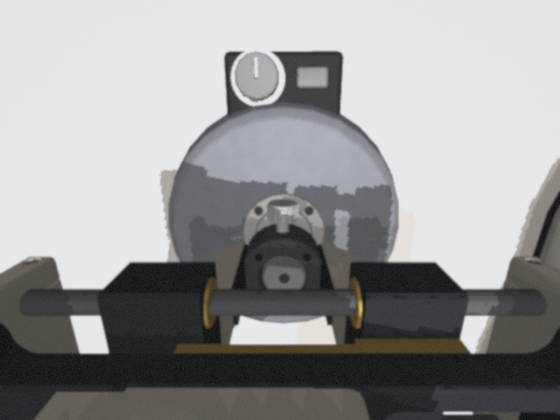

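```bash
python3 -c "
from station import ctrl
print(ctrl.finish_job())"
```

```text
the job is handed in; nothing more can be done
None
```

The job is handed in at about 18.7 s on the clock. The spindle flat was turned to face the control box and pinched (19.2 mm across), and the gripper holds the hub on the spindle with its screw over the flat and its top level with the spindle end. The wrist feels only about the hub's own weight, and I never touched the platter, sneaker, jar or tape; no verdict came back.

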